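# Swap the blank for the window cell in the cam-clamped light-path tester

## Task

Put the window cell into the light-path tester: swing the cam lever fully open, lift out the solid blank and stand it upright on the square rubber pad, then set the window cell down gently in its place with its two clear windows facing the light source and the receiver. Finally throw the cam lever back over centre until it snaps shut and clamps the cell against the stop. Do not drop or tip over the cell or the blank, and leave the other things on the bench where they are.

Things in the scene. Friction and masses are not known exactly. Their poses are not given: they have to be found in the camera images.
- nest (a point): Centre of the tester's nest floor, on the base plate 10 mm over the bench, where the centre of a clamped cell's underside comes. y is the light path. +x points to the fixed steel stop, a flat face at x = +22 mm, top 52 mm over the bench; the clamp pad pushes from -x. Lips 6 mm high at y = -27 and +27 mm leave a 44 mm cell 5 mm of play each side. Lever open: free in x from -34 to +22 mm.
- tester: Light-path tester: aluminium base plate 160 x 176 x 10 mm fixed to the bench, origin and axes as nest but 10 mm lower. Black light source at +y, grey receiver at -y, inner faces 53 and 55 mm from the nest's centre, tops 60 mm over the bench. But for the lever's grip, nothing of it is higher than 63 mm. With the lever shut the pad pushes the cell square against the stop.
- lever_grip (a point): Centre of the cam lever's upright black round grip, 17 mm diameter, standing from 57 to 94 mm over the bench (this point at 77 mm), 85 mm from the lever's pivot. It can be pinched from above or pushed sideways.
- lever_pivot (a point): Point on the vertical pivot axis of the cam lever at the height of the grip's centre (77 mm), 84 mm on the -x side of the nest. Its axes are those of nest. The lever is a flat steel bar at 48 to 58 mm height on a dark steel housing.
- cam_lever (a joint): Angle of the cam lever, rad. 0: shut and clamped, lever pointing along +y of nest. It opens counter-clockwise seen from above to its stop at 1.65, pointing along -x. Dead centre at 0.30: below it the spring snaps the lever shut, above it the spring swings it fully open and holds it. Takes up to about 5 N at the grip either way.
- window_cell_center (a point): Centre, half-way up, of the window cell: loose aluminium frame 44 x 44 mm, 62 mm high, glass windows on its two y faces, closed metal on its two x faces; on top a grip rib 14 mm thick (y), 40 mm long (x), 28 mm high. Total height 90 mm; rib from 17 to 45 mm above this point. z up. About 0.2 kg. A half turn about z makes no difference.
- blank_center (a point): Centre, half-way up, of the blank, a loose solid aluminium block of the same outer size and grip rib as the window cell (44 x 44 x 62 mm plus rib 14 mm thick in y, 40 mm long in x, 28 mm high), without windows. At the start it is clamped in the tester. About 0.3 kg.
- pad_top (a point): Centre of the top face of the black square rubber pad, 85 x 85 mm, 3 mm thick, fixed flat on the bench.
- clamp_pad: Sprung rubber pad of the clamp, 8 x 32 x 28 mm, moved in x of nest by the cam lever; its origin is at the nest, not on the pad. It presses on the clamped cell with about 6 N.
- window_cell: The window cell's body, origin at the centre of its underside (45 mm below window_cell_center).
- blank: The blank's body, origin at the centre of its underside (45 mm below blank_center).
- screwdriver: Bystander, not to be moved: red-handled screwdriver, 162 mm; origin under its middle.
- dust_brush: Bystander, not to be moved: flat wooden-handled brush, 158 mm; origin under its middle.

How it is judged:
By the outcome, as a careful person would: the job done as asked, in the order asked, and still so for the second after the job is handed in, with the robot touching nothing.
It also fails if it takes over 67 s, if anything falls off the work surface, if the arm or the gripper's body presses on something with over 40 N, if the wrist force passes 120 N, or if a joint passes its speed limit or range.

## Robot

A 6-joint arm with a two-finger parallel gripper is mounted at the origin on a cart in front of the work surface, level with it; the furniture and walls round the work are solid. World frame = base frame: x ahead of the robot, y to its left, z up, the work surface at z = 0. Lengths are in m, angles in rad, forces in N, time in s.
With the tool pointing down it reaches from about 0.25 to 0.775 m from the base axis. Payload 8.9 kg.
Tool frame: the origin (TCP) lies midway between the tips of the shut fingers; the grasp point (between the pads) lies 19 mm behind it; z points along the fingers, y is the direction in which the jaws open and shut (so a half turn about z gives the same grasp; the last joint's range is limited). The gripper opens to 85 mm and grips with 20 to 120 N. Pads are 22 mm wide; open, the fingers measure 114 mm over their backs; the gripper's body (76 mm by 85 mm) begins 54 mm behind the grasp point. The pads swing forward as they close: fully open they stand 13 mm farther back than shut.
Start: joints at [1.16, 0.291, -0.153, 1.127, 0, 1.431], TCP at [0.141, 0.506, 0.231] pointing down, gripper open.
Joint ranges: [-2.52, 2.52], [-0.91, 1.74], [-1.3, 1.37], [-1.96, 2.02], [-1.52, 1.47], [-3.14, 3.14]. Speed limits (rad/s): [2.22, 2.22, 2.79, 3.14, 3.14, 3.14].

## Interface

Orientations are given as a unit quaternion [x, y, z, w].
In Python, from rig import bot, imaging gives the robot as it stands.
- The arm moves only by the tool step_arm, never from a script. Its argument "steps" is a list of rows, each a list of 5 numbers: the shift along the world's x, y, z in m, then the turn about the world's z in rad, then the opening, from 0 (shut) to 1 (fully open). In form: [[x, y, z, spin, claw], ...]. A call has exactly 5 rows; each row shifts and turns the commanded pose from where the row before left it; what a row does not reach is not made up. A row lasts 1/12 s, in which the tool goes at most 41.7 mm and 7.16 degrees, less where a joint would pass 70% of its speed; a pose out of reach is approached as far as the arm can. A call is refused whole if a number of a shift passes 0.0417 or a number of a turn 0.125, either way. A call with a gripper value outside its range is refused whole. The fingers move at their own pace and stop on an object; the grip force is fixed at half the most. Time passes only in rows, so rows that do not move let the fingers close, or fill a call up. It gives the time, the measured TCP pose, the force and the opening at its end, in the units of the state.
- bot.observe(): the state, without advancing time (a new reading comes with each control period).
- imaging.camera(name): name is "scene" or "top"; returns (picture, depth): 420x560x3 uint8, red, green, blue; 420x560 float32, m along the optical axis (not along the pixel's ray), 0 where there is no reading.
- imaging.camera_model(name): a dict with "fov_y" (degrees; the focal length in pixels is half the picture's height over the tangent of half this angle, whatever the lens; pixels are square), "cx", "cy" (the principal point, pixels), "D" ([k1, k2, p1, p2, k3] as OpenCV has them; the pictures are not rectified), "R" (3x3) and "t" (3): a world point X has camera coordinates R X + t. Camera axes: x right, y down, z forward; pixel columns grow to the right and rows downward; lengths in m; the calibration is good to about 2 mm. A picture is of the moment at which its call begins. camera_model takes no time and is no camera call.
- bot.sign_off(): hands the job in, once; it reports no verdict.
The state is a dict: "time": time; "qpos": joint angles; "dq": joint speeds; "effort": joint torques, N m; "position": TCP position; "orientation": TCP orientation; "contact_force": force on the tool from outside, world axes, zero at the start; "torque": the same for the moment, N m; "width": opening from 0.0 (shut) to 1.0 (fully open).
Only numpy, scipy, OpenCV 4.12 (cv2) and the standard library are available. Lean on these libraries where they do the work, as an engineer would, in place of code of your own. Each camera call takes 0.05 s, during which the arm holds its last target.

## Working session

There is one attempt and no reset: what is moved stays moved. The work goes in short steps, Python scripts to look and compute and a tool call to move; the robot and the scene stay as the last step left them, time stands still between calls to the robot, and variables do not carry over. Pictures are saved under pics/ and viewed, and the job is handed in when it is done.

Besides the shell and the picture viewer there is one more tool, called after "Emit:" by a JSON object that holds its "op" and its "data". step_arm: Moves the arm, as the interface text tells. Its arguments: {"type":"object","properties":{"steps":{"type":"array","items":{"type":"array","items":{"type":"number"}}}},"required":["steps"]}

```bash
mkdir -p pics; ls
python3 - <<'E'
from rig import bot, imaging
import cv2, numpy as np
print(bot.observe())
for n in ("scene","top"):
    p,d=imaging.camera(n); m=imaging.camera_model(n); print(n,m)
    cv2.imwrite(f"pics/{n}0.png",p[:,:,::-1]); np.save(f"pics/{n}0.npy",d)
E
```

```text
pics
{'time': 0.0, 'qpos': array([ 1.15969565e+00,  2.91267994e-01, -1.54126470e-01,  1.12670433e+00,
       -1.78845970e-05,  1.43147556e+00]), 'dq': array([-0.00069325,  0.00013118, -0.00067325,  0.0014157 ,  0.00024844,
        0.00017125]), 'effort': array([ 5.69568383e-04, -5.37137961e+01,  3.31375158e+01,  1.55934884e-02,
       -1.66225650e-04, -2.36977030e-05]), 'position': array([0.14076887, 0.50531797, 0.23073864]), 'orientation': array([ 1.35472082e-01,  9.90780950e-01, -6.29157623e-04, -1.68367122e-04]), 'contact_force': array([0.46527884, 0.32787032, 0.22583308]), 'torque': array([0.01835337, 0.03376615, 0.0351477 ]), 'width': 1.0002345806151287}
scene {'fov_y': 54.78587445091757, 'cx': 277.14537789016083, 'cy': 209.88704567568507, 'D': array([-0.11396148,  0.        ,  0.        ,  0.        ,  0.        ]), 'R': array([[-0.89433412,  0.44725179, -0.01150286],
       [ 0.20354475,  0.38384771, -0.90068334],
       [-0.39841689, -0.80785319, -0.43432386]]), 't': array([ 0.44123103, -0.0816155 ,  1.16345083])}
top {'fov_y': 52.17316310439027, 'cx': 278.0317542598864, 'cy': 215.013310034631, 'D': array([-0.07757191,  0.        ,  0.        ,  0.        ,  0.        ]), 'R': array([[-0.00661027, -0.99951966, -0.03027788],
       [-0.99607059,  0.00925555, -0.08807794],
       [ 0.08831588,  0.02957669, -0.99565332]]), 't': array([0.12316846, 0.56266358, 0.89411849])}
```

View pics/top0.png

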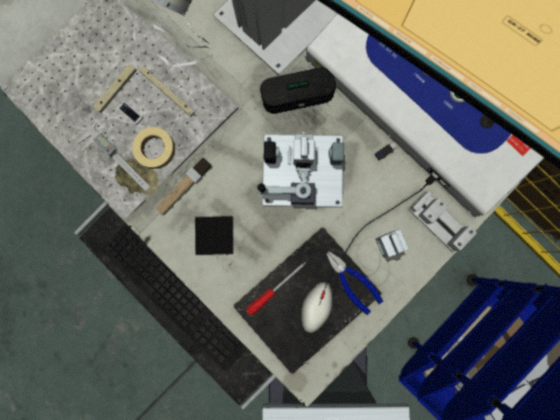

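View pics/scene0.png

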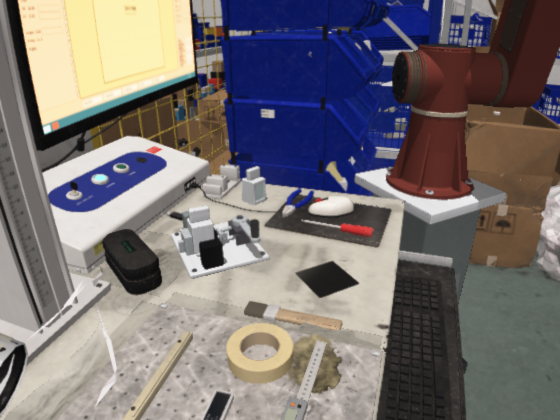

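```bash
cat > h.py <<'E'
import numpy as np, cv2
from rig import bot, imaging
def K(m):
    f=210/np.tan(np.radians(m["fov_y"]/2)); return np.array([[f,0,m["cx"]],[0,f,m["cy"]],[0,0,1.]])
def cloud(n,d):
    m=imaging.camera_model(n); v,u=np.mgrid[0:420,0:560]
    q=cv2.undistortPoints(np.stack([u,v],-1).reshape(-1,1,2).astype(float),K(m),np.array(m["D"])).reshape(420,560,2)
    c=np.dstack([q[...,0]*d,q[...,1]*d,d]); w=(c-m["t"])@np.array(m["R"]); w[d==0]=np.nan
    return w
def onplane(n,px,z):
    m=imaging.camera_model(n); R=np.array(m["R"])
    q=cv2.undistortPoints(np.array(px,float).reshape(-1,1,2),K(m),np.array(m["D"])).reshape(-1,2)
    r=np.c_[q,np.ones(len(q))]@R; o=-R.T@m["t"]
    return o+r*((z-o[2])/r[:,2])[:,None]
def proj(n,X):
    m=imaging.camera_model(n); return cv2.projectPoints(np.array(X,float).reshape(-1,1,3),cv2.Rodrigues(np.array(m["R"]))[0],np.array(m["t"]),K(m),np.array(m["D"]))[0].reshape(-1,2)
def crop(p,u0,v0,u1,v1,s,name):
    c=cv2.resize(np.ascontiguousarray(p[v0:v1,u0:u1,::-1]),None,fx=s,fy=s,interpolation=cv2.INTER_CUBIC)
    for u in range((u0+9)//10*10,u1,10):
        cv2.line(c,(int((u-u0+.5)*s),0),(int((u-u0+.5)*s),6 if u%50 else 14),(0,0,255),1)
        if u%20==0: cv2.putText(c,str(u),(int((u-u0)*s),24),0,.35,(0,0,255))
    for v in range((v0+9)//10*10,v1,10):
        cv2.line(c,(0,int((v-v0+.5)*s)),(6,int((v-v0+.5)*s)),(0,0,255),1)
        if v%20==0: cv2.putText(c,str(v),(8,int((v-v0)*s)+6),0,.35,(0,0,255))
    cv2.imwrite("pics/"+name,c)
E
python3 - <<'E'
from h import *
p=cv2.imread("pics/top0.png")[:,:,::-1]; crop(p,180,110,460,300,2.8,"t1.png")
p=cv2.imread("pics/scene0.png")[:,:,::-1]; crop(p,150,155,410,320,3,"s1.png")
d=np.load("pics/top0.npy"); w=cloud("top",d)
z=w[...,2]; im=np.clip(z/0.12*255,0,255); im=np.nan_to_num(im).astype(np.uint8)
im=cv2.applyColorMap(im,cv2.COLORMAP_JET)[:,:,::-1]; crop(im,180,110,460,300,2.8,"tz.png")
for px in [(390,245),(303,150),(215,235),(265,190),(300,190)]: print(px,w[px[1],px[0]])
E
```

```text
(390, 245) [ 0.49671726 -0.11090072  0.06350241]
(303, 150) [0.68762968 0.06559265 0.09889766]
(215, 235) [0.52271193 0.25877539 0.00353194]
(265, 190) [0.60976216 0.14310597 0.0832675 ]
(300, 190) [0.61223742 0.07172896 0.06117056]
```

View pics/t1.png

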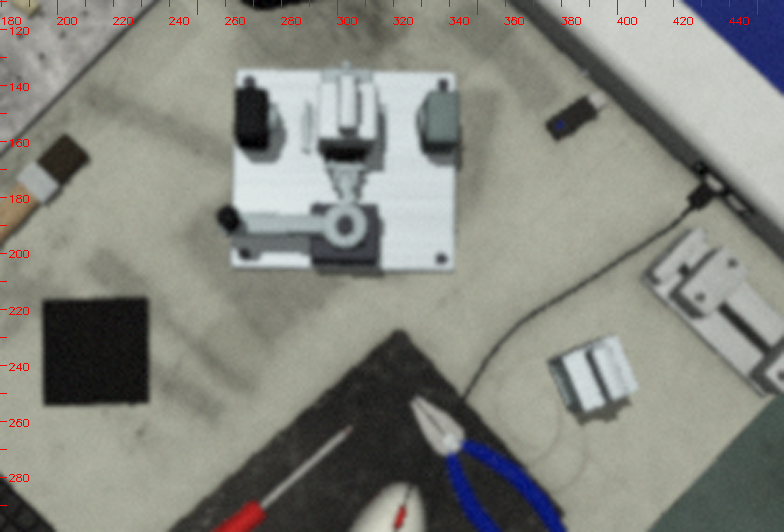

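View pics/tz.png

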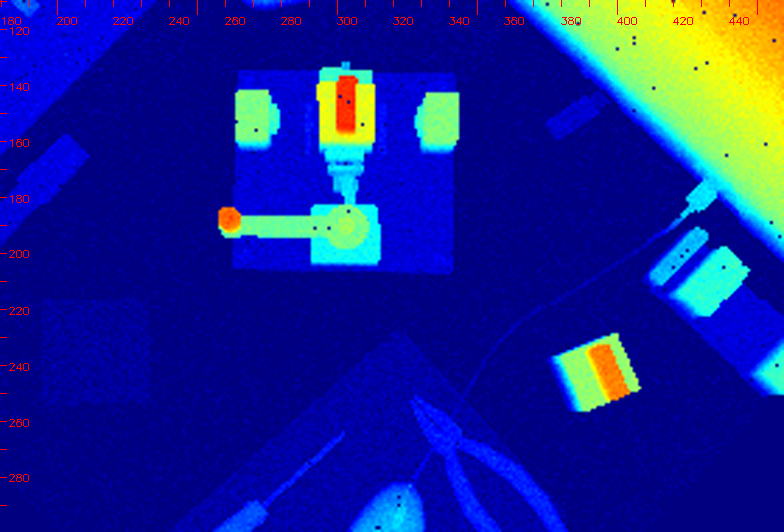

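View pics/s1.png

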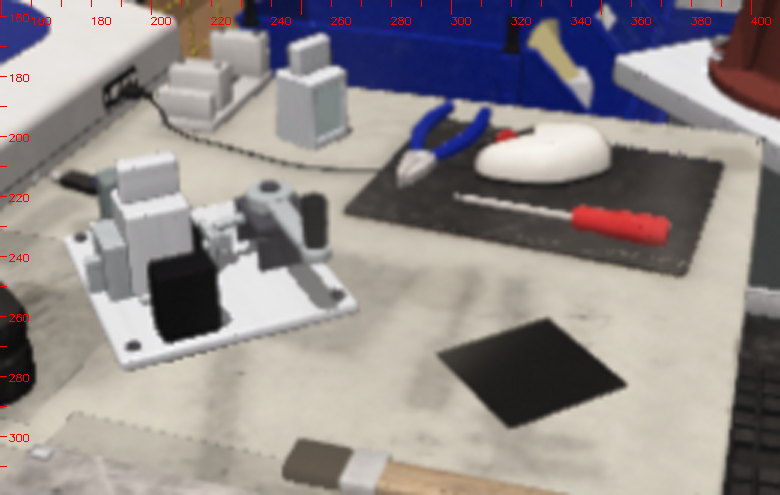

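The top view shows the tester at px (303,170) with its +x up in the image, the shut lever pointing left with its grip at (261,187), and the blank under the stop at (303,150). The pad is at (214,235). The window cell stands at (392,245), turned about 25°.

```bash
cat > fit.py <<'E'
from h import *
def rect(w,box,zlo,zhi,show=""):
    u0,v0,u1,v1=box; s=w[v0:v1,u0:u1]; m=(s[...,2]>zlo)&(s[...,2]<zhi)
    n,l,st,_=cv2.connectedComponentsWithStats(m.astype(np.uint8),connectivity=8)
    k=1+np.argmax(st[1:,4]); q=s[l==k]
    r=cv2.minAreaRect((q[:,:2]*1000).astype(np.float32))
    print(show,len(q),"mean",(np.mean(q,0)*1000).round(1),"rect c",np.round(r[0],1),"size",np.round(r[1],1),"ang",round(r[2],1))
    return q
E
python3 - <<'E'
from fit import *
w=cloud("top",np.load("pics/top0.npy"))
rect(w,(290,120,320,170),.088,.115,"blank rib")
rect(w,(285,120,325,170),.066,.08,"blank body")
rect(w,(285,120,325,170),.066,.115,"blank all")
rect(w,(370,220,420,270),.078,.1,"cell rib")
rect(w,(370,220,420,270),.055,.1,"cell all")
rect(w,(190,215,240,260),.0015,.006,"pad")
rect(w,(255,130,350,215),.005,.015,"plate")
rect(w,(250,180,275,205),.085,.105,"grip")
rect(w,(255,130,285,175),.05,.07,"src")
rect(w,(325,130,350,175),.05,.07,"rcv")
rect(w,(260,180,330,210),.05,.07,"lever")
# pad & plate corners by picture
p=cv2.imread("pics/top0.png")
g=cv2.cvtColor(p,cv2.COLOR_BGR2GRAY)
m=(g[200:270,180:250]<60).astype(np.uint8)
n,l,st,_=cv2.connectedComponentsWithStats(m); k=1+np.argmax(st[1:,4])
v,u=np.where(l==k); X=onplane("top",np.c_[u+180,v+200],.003)*1000
r=cv2.minAreaRect(X[:,:2].astype(np.float32)); print("pad img",r,X.mean(0))
m=(g[130:215,255:350]>185).astype(np.uint8)
m=cv2.morphologyEx(m,cv2.MORPH_CLOSE,np.ones((3,3)))
n,l,st,_=cv2.connectedComponentsWithStats(m); k=1+np.argmax(st[1:,4])
v,u=np.where(l==k); X=onplane("top",np.c_[u+255,v+130],.01)*1000
print("plate img",cv2.minAreaRect(X[:,:2].astype(np.float32)))
print(imaging.camera_model("top")["R"].T@-imaging.camera_model("top")["t"])
E
```

```text
blank rib 138 mean [694.7  65.3  99.3] rect c [695.2  65.2] size [14.1 38.5] ang 86.3
blank body 301 mean [694.   64.1  71.9] rect c [695.7  64.7] size [41.5 44.8] ang 89.3
blank all 446 mean [693.9  64.5  80.6] rect c [695.7  64.7] size [41.5 44.8] ang 89.3
cell rib 164 mean [ 501.3 -119.    89. ] rect c [ 501.9 -120. ] size [39.7 14.9] ang 22.8
cell all 488 mean [ 501.4 -117.1   71.7] rect c [ 501.8 -120.1] size [44.6 44.7] ang 21.9
pad 1268 mean [521.2 261.8   3.4] rect c [520.  262.3] size [ 92.8 104.4] ang 1.5
plate 2126 mean [645.   30.7  10.1] rect c [664.8  63.9] size [173.  162.6] ang 88.2
grip 54 mean [613.8 149.8  92.3] rect c [613.8 149.6] size [14.5 14.3] ang 0.5
src 251 mean [696.2 133.   58.7] rect c [696.6 130.9] size [31.7 38.4] ang 89.4
rcv 257 mean [692.3  -5.9  59. ] rect c [693.3  -5.2] size [29.3 39.4] ang 88.3
lever 449 mean [611.6  91.7  58.2] rect c [614.3 101.6] size [106.3  31.6] ang 85.6
pad img ((522.9540405273438, 261.49835205078125), (82.32379150390625, 82.79300689697266), 1.7576102018356323) [522.94750758 261.29824189   3.        ]
plate img ((663.2977294921875, 14.731752395629883), (71.0477523803711, 154.54249572753906), 89.15721893310547)
[0.48230196 0.09145647 0.94351957]
```

Run:
```python
from fit import *
w=cloud("top",np.load("pics/top0.npy"))*1000
# plate edges from depth: -x edge, +-y edges
p=cv2.imread("pics/top0.png"); g=cv2.cvtColor(p,cv2.COLOR_BGR2GRAY).astype(float)
def edge(axis,rng,lo,hi):
    pts=[]
    for i in rng:
        prof=g[i,lo:hi] if axis=='u' else g[lo:hi,i]
        d=np.abs(np.gradient(prof)); k=np.argmax(d); 
        s=slice(max(k-2,0),k+3); c=(np.arange(len(d))[s]*d[s]).sum()/d[s].sum()+lo
        pts.append((c,i) if axis=='u' else (i,c))
    X=onplane("top",pts,.01)*1000
    return X[:,:2]
for nm,a in dict(left=edge('u',range(150,180),255,270),right=edge('u',range(165,205),335,352),bottom=edge('v',range(272,335),198,212),top=edge('v',range(265,290),128,142)).items():
    vx,vy,x0,y0=cv2.fitLine(a.astype(np.float32),cv2.DIST_HUBER,0,.01,.01).ravel()
    print(nm,np.degrees(np.arctan2(vy,vx)).round(2),(round(x0,1),round(y0,1)))
for n in [(269,139),(338.2,140.4),(337.5,202)]: print(onplane("top",[n],.01)*1000)
# inner faces: min/max y of src/rcv tops
s=w[140:165,255:290].reshape(-1,3); s=s[(s[:,2]>50)&(s[:,2]<70)]; print("src y",np.percentile(s[:,1],[1,5,95,99]),np.percentile(s[:,0],[1,99]))
s=w[140:165,318:350].reshape(-1,3); s=s[(s[:,2]>50)&(s[:,2]<70)]; print("rcv y",np.percentile(s[:,1],[1,5,95,99]),np.percentile(s[:,0],[1,99]))
# rib edges angle (cell) PCA
for box,lo in (((370,220,420,270),78),((290,120,320,170),88)):
    u0,v0,u1,v1=box; s=w[v0:v1,u0:u1].reshape(-1,3); s=s[(s[:,2]>lo)&(s[:,2]<lo+25)][:,:2]
    c,v=np.linalg.eigh(np.cov(s.T)); print("pca",np.degrees(np.arctan2(v[1,1],v[0,1])))
# scene: other view of cell
ws=cloud("scene",np.load("pics/scene0.npy"))
rect(ws,(235,160,275,210),.055,.1,"cell scene"); rect(ws,(235,160,275,210),.08,.1,"cell rib scene")
rect(ws,(180,200,220,240),.085,.12,"blank rib scene")
rect(ws,(235,210,270,250),.088,.12,"grip")
```

```text
left -0.38 (np.float32(677.4), np.float32(150.9))
right -4.56 (np.float32(632.5), np.float32(-20.6))
bottom 87.67 (np.float32(585.7), np.float32(54.5))
top -73.59 (np.float32(740.5), np.float32(119.0))
[[735.29673567 138.19286865  10.        ]]
[[730.09795882 -15.49965255  10.        ]]
[[592.45600293 -11.05547312  10.        ]]
src y [117.05190686 119.15290976 146.32017971 146.5327138 ] [677.79647625 715.73159259]
rcv y [-19.71713998 -19.31802937   7.1039542    9.33206554] [673.75563305 711.63855843]
pca -157.8515406537421
pca 177.73190689706604
cell scene 283 mean [ 504.1 -110.7   71.4] rect c [ 502.  -117.8] size [45.2 46. ] ang 22.1
cell rib scene 80 mean [ 504.2 -114.1   86.7] rect c [ 502.3 -117.5] size [38.3 15.5] ang 20.0
blank rib scene 198 mean [698.9  69.1  94.6] rect c [697.6  66. ] size [40.9 15.5] ang 1.7
grip 40 mean [617.4 155.1  91.7] rect c [616.7 153.5] size [13.  13.8] ang 17.6
```

Emit:
{"op": "step_arm", "data": {"steps": [[0.033,-0.023,0,0.08,0],[0.033,-0.023,0,0.08,0],[0.033,-0.023,0,0.077,0],[0.033,-0.023,0,0,0],[0.033,-0.023,0,0,0]]}}

```text
time: 0.52
position: [0.3069, 0.3893, 0.2311]
orientation: [0.017, 1.0, -0.0, -0.0]
contact_force: [0.9, 0.6, -0.0]
width: 0.305
```

Emit:
{"op": "step_arm", "data": {"steps": [[0.033,-0.023,0,0,0],[0.033,-0.023,0,0,0],[0.033,-0.023,0,0,0],[0.033,-0.023,0,0,0],[0.033,-0.023,0,0,0]]}}

```text
time: 0.93
position: [0.4722, 0.2741, 0.2311]
orientation: [0.017, 1.0, -0.0, -0.0]
contact_force: [0.5, 1.2, 0.8]
width: 0.002
```

Emit:
{"op": "step_arm", "data": {"steps": [[0.033,-0.023,0,0,0],[0.033,-0.023,0,0,0],[0.033,-0.023,0,0,0],[0.033,-0.023,0,0,0],[0.033,-0.023,0,0,0]]}}

```text
time: 1.35
position: [0.6371, 0.1592, 0.2309]
orientation: [0.017, 1.0, -0.0, -0.0]
contact_force: [1.2, 0.9, 1.0]
width: 0.001
```

Emit:
{"op": "step_arm", "data": {"steps": [[0.011,-0.007,-0.035,0,0],[0,0,-0.04,0,0],[0,0,-0.04,0,0],[0,0,-0.03,0,0],[0,0,-0.02,0,0]]}}

```text
time: 1.77
position: [0.6445, 0.1532, 0.0619]
orientation: [0.018, 1.0, -0.0, -0.003]
contact_force: [-1.0, 0.7, -1.0]
width: -0.001
```

Emit:
{"op": "step_arm", "data": {"steps": [[-0.012,0,0,0,0],[-0.008,0,0,0,0],[-0.006,0,0,0,0],[-0.006,0,0,0,0],[-0.006,0,0,0,0]]}}

```text
time: 2.18
position: [0.6088, 0.1536, 0.0665]
orientation: [0.017, 1.0, -0.0, 0.0]
contact_force: [1.0, 0.0, -0.1]
width: 0.001
```

Emit:
{"op": "step_arm", "data": {"steps": [[-0.01,-0.002,0,0,0],[-0.01,-0.003,0,0,0],[-0.01,-0.004,0,0,0],[-0.008,-0.005,0,0,0],[0,0,0,0,0]]}}

```text
time: 2.6
position: [0.5692, 0.1393, 0.0666]
orientation: [0.017, 1.0, -0.0, -0.001]
contact_force: [0.6, 1.2, -0.9]
width: 0.005
```

Run:
```python
from fit import *
for n,b in (("top",(200,110,400,260)),("scene",(150,120,350,300))):
    p,d=imaging.camera(n); crop(p,*b,3,n+"2.png")
```

```text
(no output)
```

View pics/top2.png

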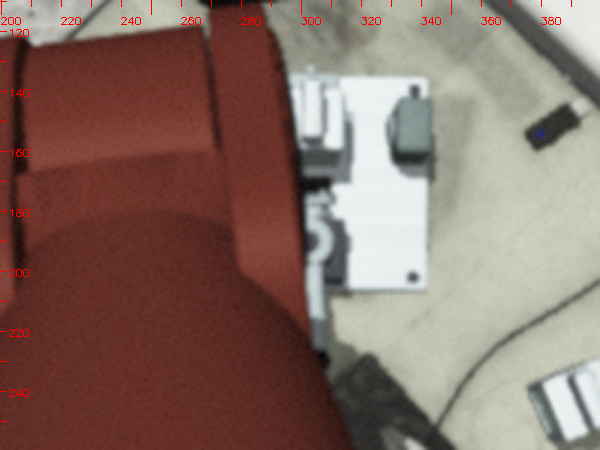

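View pics/scene2.png

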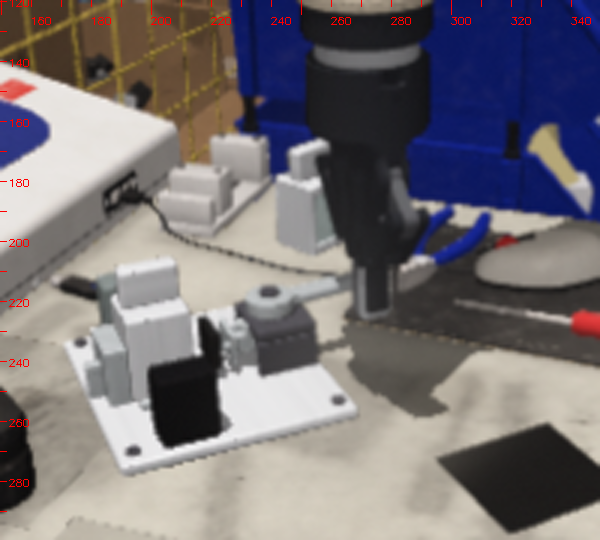

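The lever is fully open: it points along -x, with its grip at top px (304,228), and the black clamp pad has retracted. Next I go over the blank.

Emit:
{"op": "step_arm", "data": {"steps": [[0,0,0.04,0,0],[0.005,0,0.04,0,0],[0.025,-0.015,0.025,0,1],[0.033,-0.02,0,0,1],[0.033,-0.02,0,0,1]]}}

```text
time: 3.12
position: [0.6698, 0.0849, 0.1746]
orientation: [0.017, 1.0, 0.0, 0.003]
contact_force: [1.9, 0.7, -0.2]
width: 0.416
```

Emit:
{"op": "step_arm", "data": {"steps": [[0.03,-0.019,0,0,1],[0,0,0,0,1],[0,0,0,0,1],[0,0,0,0,1],[0,0,0,0,1]]}}

```text
time: 3.53
position: [0.6964, 0.0665, 0.1714]
orientation: [0.017, 1.0, 0.0, -0.0]
contact_force: [0.0, 1.2, 1.1]
width: 0.999
```

Emit:
{"op": "step_arm", "data": {"steps": [[-0.001,-0.0015,-0.03,0,1],[0,0,-0.03,0,1],[0,0,-0.02,0,1],[0,0,-0.01,0,1],[0,0,-0.0045,0,1]]}}

```text
time: 3.95
position: [0.6945, 0.065, 0.0756]
orientation: [0.017, 1.0, 0.0, -0.001]
contact_force: [-0.9, -0.9, 0.8]
width: 0.999
```

Emit:
{"op": "step_arm", "data": {"steps": [[0,0,0,0,1],[0,0,0,0,0.5],[0,0,0,0,0.3],[0,0,0,0,0],[0,0,0,0,0]]}}

```text
time: 4.37
position: [0.6966, 0.0642, 0.0779]
orientation: [0.017, 1.0, 0.0, 0.001]
contact_force: [-0.3, 0.6, 0.8]
width: 0.453
```

Emit:
{"op": "step_arm", "data": {"steps": [[0,0,0,0,0],[0,0,0,0,0],[0,0,0,0,0],[0,0,0,0,0],[0,0,0,0,0]]}}

```text
time: 4.78
position: [0.6961, 0.0642, 0.0771]
orientation: [0.017, 1.0, -0.0, 0.0]
contact_force: [-0.6, 0.0, 4.2]
width: 0.151
```

Emit:
{"op": "step_arm", "data": {"steps": [[0,0,0,0,0],[0,0,0,0,0],[0,0,0.003,0,0],[0,0,0.006,0,0],[0,0,0.01,0,0]]}}

```text
time: 5.2
position: [0.6949, 0.0642, 0.0949]
orientation: [0.017, 1.0, -0.0, -0.001]
contact_force: [0.0, 0.3, -3.2]
width: 0.152
```

Emit:
{"op": "step_arm", "data": {"steps": [[0,0,0.02,0,0],[0,0,0.025,0,0],[0,0,0.025,0,0],[0,0,0.02,0,0],[0,0,0.01,0,0]]}}

```text
time: 5.62
position: [0.6971, 0.0642, 0.1996]
orientation: [0.017, 1.0, 0.0, 0.002]
contact_force: [1.1, -0.3, -1.4]
width: 0.153
```

Run:
```python
from fit import *
for n,b in (("top",(200,110,400,260)),("scene",(150,120,350,300))):
    p,d=imaging.camera(n); crop(p,*b,3,n+"3.png")
print(bot.observe())
```

```text
{'time': 5.7167, 'qpos': array([-1.24431301e-02,  6.52125597e-01,  3.39758930e-01,  1.25463748e+00,
       -5.23020757e-06,  2.23155370e-02]), 'dq': array([-0.00128188,  0.03224733, -0.06069687, -0.03977969, -0.00073696,
        0.00043995]), 'effort': array([ 1.01995407e-02, -8.02407146e+01,  3.59192276e+01,  8.54963567e-01,
       -2.48728611e-03, -6.43560384e-05]), 'position': array([0.69711014, 0.06422927, 0.19814863]), 'orientation': array([1.73784324e-02, 9.99847186e-01, 6.74438466e-06, 1.89608058e-03]), 'contact_force': array([-0.24661079, -0.08988741, -2.73626732]), 'torque': array([-0.054817  , -0.06707257,  0.04185379]), 'width': 0.15005552114323323}
```

View pics/scene3.png

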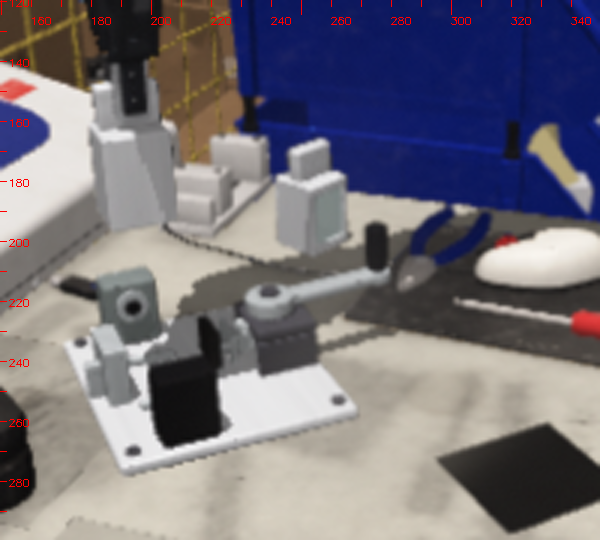

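The blank hangs upright in the jaws at px (195,195), and the nest is empty. Next, the pad.

Emit:
{"op": "step_arm", "data": {"steps": [[-0.01,0.012,0,0,0],[-0.02,0.023,0,0,0],[-0.025,0.028,0,0,0],[-0.025,0.028,0,0,0],[-0.025,0.028,0,0,0]]}}

```text
time: 6.13
position: [0.5888, 0.1838, 0.1939]
orientation: [0.018, 1.0, -0.0, -0.001]
contact_force: [0.8, 1.5, -2.5]
width: 0.147
```

Emit:
{"op": "step_arm", "data": {"steps": [[-0.025,0.028,0,0,0],[-0.02,0.025,0,0,0],[-0.015,0.016,-0.01,0,0],[-0.01,0.01,-0.02,0,0],[0,0,-0.025,0,0]]}}

```text
time: 6.55
position: [0.5187, 0.2645, 0.1402]
orientation: [0.016, 1.0, 0.0, -0.0]
contact_force: [1.4, 0.4, -2.8]
width: 0.151
```

Emit:
{"op": "step_arm", "data": {"steps": [[0,0,-0.025,0,0],[0,0,-0.02,0,0],[0,0,-0.01,0,0],[0,0,-0.005,0,0],[0,0,0,0,0]]}}

```text
time: 6.97
position: [0.5201, 0.2618, 0.0795]
orientation: [0.017, 1.0, -0.0, -0.001]
contact_force: [-0.8, -0.6, -1.8]
width: 0.15
```

Emit:
{"op": "step_arm", "data": {"steps": [[0.001,0,-0.004,0,0],[0,0,-0.002,0,0],[0,0,-0.001,0,0],[0,0,-0.001,0,0],[0,0,0,0,0]]}}

```text
time: 7.38
position: [0.5222, 0.2622, 0.0731]
orientation: [0.017, 1.0, 0.0, 0.0]
contact_force: [-0.2, 0.5, -2.1]
width: 0.15
```

Emit:
{"op": "step_arm", "data": {"steps": [[0,0,-0.0005,0,0],[0,0,-0.0005,0,0],[0,0,-0.0005,0,0],[0,0,0,0,0],[0,0,0,0,0]]}}

```text
time: 7.8
position: [0.5219, 0.2622, 0.0713]
orientation: [0.017, 1.0, 0.0, -0.0]
contact_force: [-0.1, 0.0, -2.3]
width: 0.15
```

Emit:
{"op": "step_arm", "data": {"steps": [[0,0,-0.0005,0,0],[0,0,-0.0005,0,0],[0,0,-0.0005,0,0],[0,0,0,0,0],[0,0,0,0,0]]}}

```text
time: 8.22
position: [0.5221, 0.2623, 0.0701]
orientation: [0.017, 1.0, 0.0, 0.0]
contact_force: [-1.7, 0.8, 3.6]
width: 0.153
```

Emit:
{"op": "step_arm", "data": {"steps": [[0,0,0,0,0.2],[0,0,0,0,0.25],[0,0,0,0,0.35],[0,0,0,0,0.5],[0,0,0.005,0,0.6]]}}

```text
time: 8.63
position: [0.5213, 0.262, 0.0741]
orientation: [0.017, 1.0, -0.0, -0.001]
contact_force: [-0.5, -0.2, -0.2]
width: 0.595
```

Emit:
{"op": "step_arm", "data": {"steps": [[0,0,0.02,0,0.8],[0,0,0.035,0,1],[0,0,0.035,0,1],[0,0,0.02,0,1],[0,0,0,0,1]]}}

```text
time: 9.05
position: [0.5245, 0.2632, 0.1901]
orientation: [0.017, 1.0, 0.001, 0.004]
contact_force: [-0.0, 0.6, 0.5]
width: 1.001
```

Run:
```python
from fit import *
p,d=imaging.camera("scene"); crop(p,150,120,400,310,3,"scene4.png"); ws=cloud("scene",d)
rect(ws,(235,160,275,210),.055,.1,"cell scene")
print(bot.observe()["position"])
```

```text
cell scene 284 mean [ 504.1 -110.8   71.3] rect c [ 503.2 -117.9] size [45.5 46.2] ang 26.1
[0.52352265 0.26279474 0.18763842]
```

View pics/scene4.png

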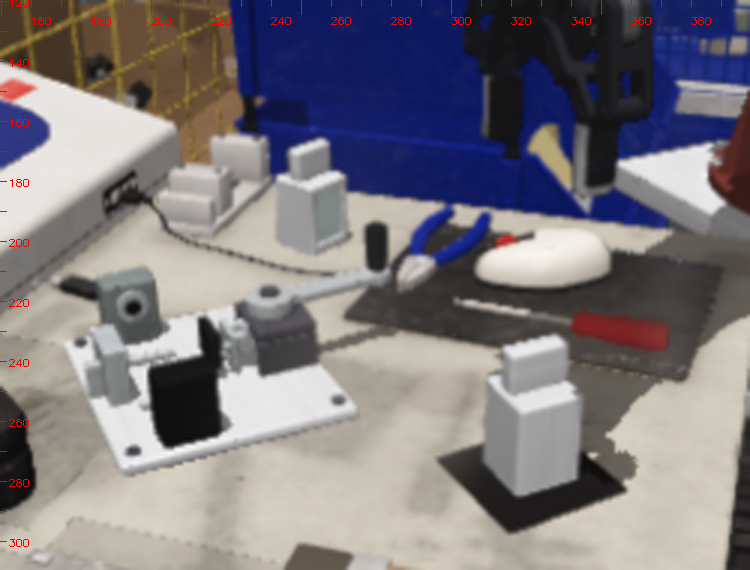

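The blank stands upright in the middle of the pad (px (327,255)) and the cell is untouched. Next I go to the cell, turning the jaws 0.42 rad.

Emit:
{"op": "step_arm", "data": {"steps": [[0,-0.03,0,0.06,1],[-0.002,-0.04,0,0.06,1],[-0.002,-0.04,0,0.06,1],[-0.002,-0.04,0,0.06,1],[-0.002,-0.04,0,0.06,1]]}}

```text
time: 9.52
position: [0.5128, 0.0707, 0.1838]
orientation: [-0.134, 0.991, 0.0, -0.001]
contact_force: [1.2, -0.3, 0.3]
width: 1.001
```

Emit:
{"op": "step_arm", "data": {"steps": [[-0.002,-0.04,0,0.06,1],[-0.003,-0.04,0,0.06,1],[-0.003,-0.04,0,0,1],[-0.003,-0.04,0,0,1],[-0.002,-0.03,0,0,1]]}}

```text
time: 9.93
position: [0.4997, -0.1204, 0.1839]
orientation: [-0.191, 0.982, 0.0, -0.001]
contact_force: [0.2, 0.4, 0.3]
width: 0.998
```

Run:
```python
from fit import *
p,d=imaging.camera("top"); crop(p,180,110,460,300,2.8,"top5.png"); w=cloud("top",d)
o=bot.observe(); print(o["position"],o["orientation"])
```

```text
[ 0.50003187 -0.12447509  0.18392248] [-1.89567581e-01  9.81866770e-01 -1.12261993e-03 -7.19558711e-04]
```

View pics/top5.png

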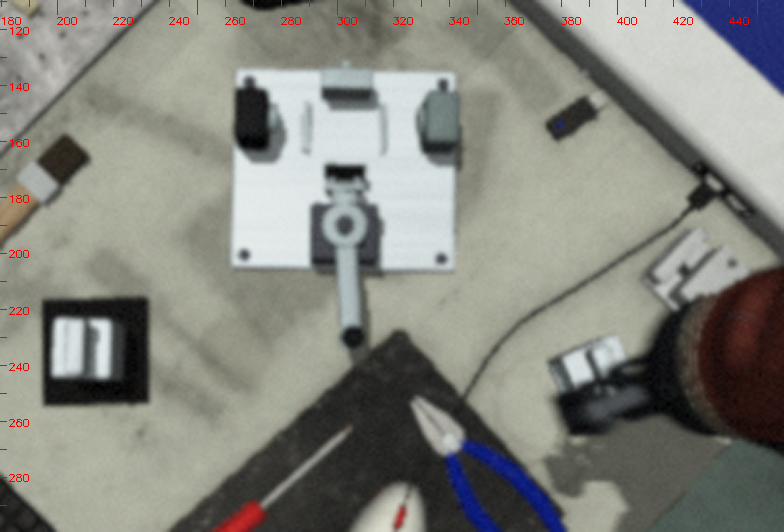

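Emit:
{"op": "step_arm", "data": {"steps": [[0.002,0.0055,-0.03,0,1],[0,0,-0.035,0,1],[0,0,-0.025,0,1],[0,0,-0.015,0,1],[0,0,-0.008,0,1]]}}

```text
time: 10.4
position: [0.5007, -0.1114, 0.0688]
orientation: [-0.191, 0.982, 0.001, -0.002]
contact_force: [-0.8, 0.4, -0.2]
width: 0.997
```

Run:
```python
from fit import *
X=onplane("top",[(289,155),(316.3,155)],.016)*1000; print("lips",X.round(1),X.mean(0).round(1))
print(onplane("top",[(268.6,138.8),(267,200.2),(338,140),(337.2,202)],.01).round(4)*1000)
o=bot.observe(); print(o["position"],o["orientation"])
```

```text
lips [[696.9  94.   16. ]
 [696.2  34.   16. ]] [696.6  64.   16. ]
[[735.8 139.1  10. ]
 [598.  143.2  10. ]
 [731.  -15.1  10. ]
 [592.5 -10.4  10. ]]
[ 0.50068766 -0.11144367  0.06882742] [-0.19131344  0.98152595  0.00130145 -0.00206909]
```

Emit:
{"op": "step_arm", "data": {"steps": [[0.001,-0.007,-0.002,0,1],[0,0,0,0,1],[0,0,0,0,1],[0,0,0,0,1],[0,0,0,0,1]]}}

```text
time: 10.82
position: [0.5046, -0.1195, 0.0707]
orientation: [-0.191, 0.982, -0.0, 0.001]
contact_force: [-0.2, -0.2, 0.4]
width: 0.995
```

Emit:
{"op": "step_arm", "data": {"steps": [[-0.002,0.0005,-0.003,0,1],[0,0,0,0,1],[0,0,0,0,0.5],[0,0,0,0,0.3],[0,0,0,0,0.25]]}}

```text
time: 11.23
position: [0.502, -0.1188, 0.0669]
orientation: [-0.191, 0.982, -0.0, 0.0]
contact_force: [0.4, -0.1, -0.0]
width: 0.603
```

Emit:
{"op": "step_arm", "data": {"steps": [[0,0,0,0,0.15],[0,0,0,0,0],[0,0,0,0,0],[0,0,0,0,0],[0,0,0,0,0]]}}

```text
time: 11.65
position: [0.502, -0.1188, 0.0669]
orientation: [-0.191, 0.982, -0.0, 0.0]
contact_force: [-0.6, 1.3, 2.9]
width: 0.149
```

Emit:
{"op": "step_arm", "data": {"steps": [[0,0,0,0,0],[0,0,0.003,0,0],[0,0,0.006,0,0],[0,0,0.01,0,0],[0,0,0.02,0,0]]}}

```text
time: 12.07
position: [0.5006, -0.1183, 0.1052]
orientation: [-0.191, 0.982, 0.001, -0.001]
contact_force: [0.3, 0.6, -2.2]
width: 0.15
```

Emit:
{"op": "step_arm", "data": {"steps": [[0,0,0.025,0,0],[0,0,0.03,0,0],[0,0,0.025,0,0],[0,0,0.01,0,0],[0,0,0,0,0]]}}

```text
time: 12.48
position: [0.5034, -0.1194, 0.1985]
orientation: [-0.191, 0.982, -0.001, 0.002]
contact_force: [0.4, -0.5, -2.5]
width: 0.146
```

Run:
```python
from fit import *
p,d=imaging.camera("scene"); crop(p,180,90,380,240,3,"scene6.png")
p,d=imaging.camera("top"); crop(p,320,180,460,300,4,"top6.png")
o=bot.observe(); print(o["position"],o["orientation"])
```

```text
[ 0.50164333 -0.11867648  0.19517898] [-1.91406734e-01  9.81510785e-01  9.03503065e-05 -1.84054771e-04]
```

View pics/scene6.png

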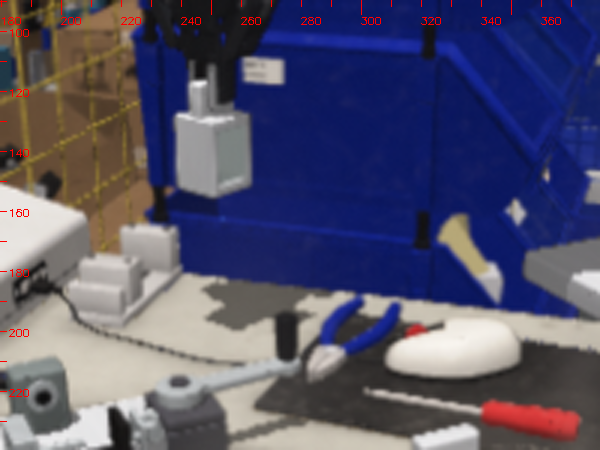

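The cell hangs upright at px (233,142), with its glass on the face parallel to the rib. Next I carry it to the nest and turn it back -0.42 rad.

Emit:
{"op": "step_arm", "data": {"steps": [[0.012,0.012,0,-0.05,0],[0.022,0.022,0,-0.07,0],[0.025,0.025,0,-0.07,0],[0.025,0.025,0,-0.07,0],[0.025,0.025,0,-0.07,0]]}}

```text
time: 13.0
position: [0.6108, -0.0085, 0.1935]
orientation: [-0.026, 1.0, 0.0, -0.002]
contact_force: [-0.2, -0.4, -1.5]
width: 0.151
```

Emit:
{"op": "step_arm", "data": {"steps": [[0.025,0.025,0,-0.05,0],[0.025,0.022,0,-0.04,0],[0.018,0.016,0,0,0],[0.01,0.009,0,0,0],[0.002,0.002,0,0,0]]}}

```text
time: 13.42
position: [0.6912, 0.0663, 0.1923]
orientation: [0.016, 1.0, 0.0, -0.002]
contact_force: [-1.0, 0.2, -2.9]
width: 0.151
```

Emit:
{"op": "step_arm", "data": {"steps": [[0,0,0,0,0],[0,0,0,0,0],[0,0,0,0,0],[0,0,0,0,0],[0,0,0,0,0]]}}

```text
time: 13.83
position: [0.6906, 0.0635, 0.1961]
orientation: [0.018, 1.0, -0.0, 0.0]
contact_force: [0.2, -0.6, -1.8]
width: 0.153
```

Run:
```python
from fit import *
p,d=imaging.camera("scene"); crop(p,150,90,350,280,3,"scene7.png")
o=bot.observe(); print(o["position"],o["orientation"])
a=o["orientation"]; print(2*np.degrees(np.arctan2(a[1],a[0]))-90)
```

```text
[0.69067411 0.0636048  0.19614471] [ 1.77814280e-02  9.99841891e-01 -1.41391303e-05  1.14642998e-04]
87.9622910460019
```

View pics/scene7.png

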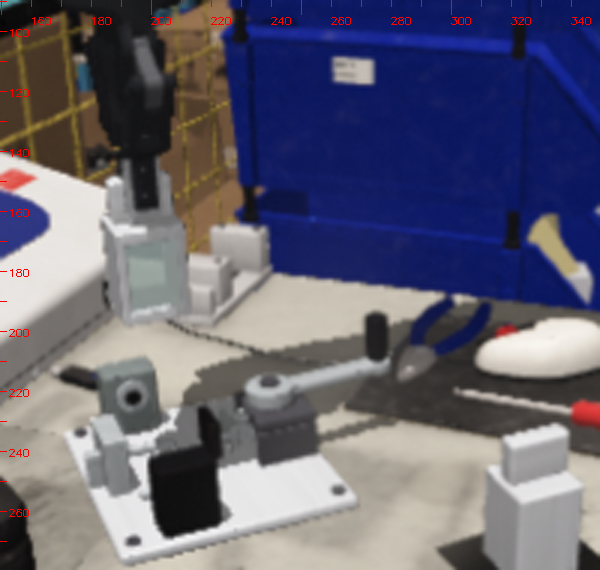

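Emit:
{"op": "step_arm", "data": {"steps": [[0,0.0005,-0.015,0,0],[0,0,-0.025,0,0],[0,0,-0.025,0,0],[0,0,-0.02,0,0],[0,0,-0.01,0,0]]}}

```text
time: 14.3
position: [0.6893, 0.0644, 0.0982]
orientation: [0.018, 1.0, -0.0, -0.002]
contact_force: [-0.8, 0.1, -2.1]
width: 0.148
```

Emit:
{"op": "step_arm", "data": {"steps": [[0,0,-0.008,0,0],[0,0,-0.004,0,0],[0,0,-0.002,0,0],[0,0,0,0,0],[0,0,0,0,0]]}}

```text
time: 14.72
position: [0.6916, 0.0647, 0.0879]
orientation: [0.017, 1.0, 0.0, 0.001]
contact_force: [-0.2, 1.0, -1.4]
width: 0.151
```

Emit:
{"op": "step_arm", "data": {"steps": [[0,0,-0.004,0,0],[0,0,-0.003,0,0],[0,0,-0.001,0,0],[0,0,0,0,0],[0,0,0,0,0]]}}

```text
time: 15.13
position: [0.6908, 0.0647, 0.0787]
orientation: [0.017, 1.0, -0.0, -0.0]
contact_force: [-0.0, 0.4, -2.4]
width: 0.145
```

Run:
```python
from fit import *
p,d=imaging.camera("scene"); crop(p,150,150,270,280,4,"scene8.png")
o=bot.observe(); print(o["position"],o["contact_force"])
```

```text
[0.69098833 0.06476378 0.07887688] [ 0.60654634 -0.02048954 -1.68713018]
```

View pics/scene8.png

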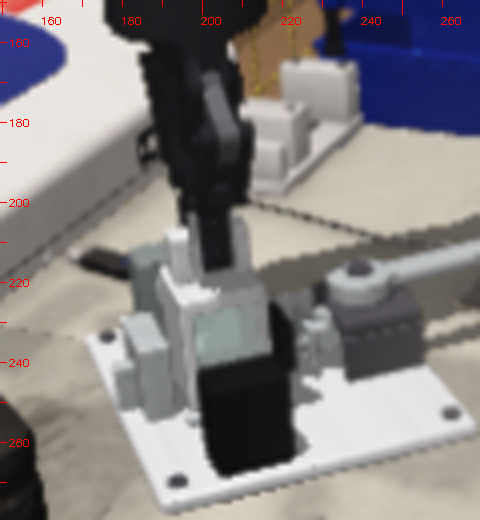

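The cell is just above the nest floor, inside the lips and clear of the stop and the clamp pad. The last millimetres go slowly.

Emit:
{"op": "step_arm", "data": {"steps": [[0,0,-0.0005,0,0],[0,0,-0.0005,0,0],[0,0,-0.0005,0,0],[0,0,0,0,0],[0,0,0,0,0]]}}

```text
time: 15.6
position: [0.691, 0.0647, 0.0773]
orientation: [0.017, 1.0, 0.0, 0.0]
contact_force: [0.0, 0.4, -2.3]
width: 0.151
```

Emit:
{"op": "step_arm", "data": {"steps": [[0,0,-0.0005,0,0],[0,0,-0.0005,0,0],[0,0,0,0,0],[0,0,0,0,0],[0,0,0,0,0]]}}

```text
time: 16.02
position: [0.6911, 0.0648, 0.077]
orientation: [0.017, 1.0, 0.0, 0.0]
contact_force: [-2.8, 0.9, 6.3]
width: 0.148
```

Emit:
{"op": "step_arm", "data": {"steps": [[0,0,0,0,0.2],[0,0,0,0,0.25],[0,0,0,0,0.35],[0,0,0,0,0.5],[0,0,0.005,0,0.6]]}}

```text
time: 16.43
position: [0.6903, 0.0647, 0.0803]
orientation: [0.017, 1.0, -0.0, -0.001]
contact_force: [0.1, -0.1, 0.0]
width: 0.597
```

Emit:
{"op": "step_arm", "data": {"steps": [[0,0,0.02,0,0.6],[0,0,0.035,0,0.6],[0,0,0.03,0,0],[-0.01,0,0.01,0,0],[-0.03,-0.01,0,0,0]]}}

```text
time: 16.85
position: [0.6553, 0.0556, 0.18]
orientation: [0.017, 1.0, 0.0, 0.004]
contact_force: [-0.2, -0.6, -0.9]
width: 0.179
```

Run:
```python
from fit import *
g=onplane("top",[(305.2,229.9)],.094)[0]; print("grip seen",g.round(4))
phi=-.035;P=np.array([.6117,.0674])
prev=np.array([0.6553,.0556]);py=np.radians(88)
for th,off in [(1.65,.040),(1.65,.024)]+[(t,.023) for t in np.arange(1.55,.1,-.1)]:
    a=th+phi;G=P+.085*np.array([-np.sin(a),np.cos(a)]);T=G-off*np.array([np.cos(a),np.sin(a)])
    print(round(th,2),"G",G.round(4),"T",T.round(4),"d",(T-prev).round(4),"yaw",round(np.degrees(a),1),"dy",round(a-py,3)); prev=T;py=a
p,d=imaging.camera("scene"); crop(p,150,150,270,280,4,"scene9.png")
o=bot.observe(); print(o["position"])
```

```text
grip seen [0.5276 0.0631 0.094 ]
1.65 G [0.5268 0.0636] T [0.5286 0.0237] d [-0.1267 -0.0319] yaw 92.5 dy 0.079
1.65 G [0.5268 0.0636] T [0.5278 0.0397] d [-0.0007  0.016 ] yaw 92.5 dy 0.0
1.55 G [0.5268 0.0721] T [0.5255 0.0492] d [-0.0023  0.0095] yaw 86.8 dy -0.1
1.45 G [0.5277 0.0806] T [0.5242 0.0579] d [-0.0014  0.0087] yaw 81.1 dy -0.1
1.35 G [0.5295 0.0889] T [0.5236 0.0667] d [-0.0005  0.0088] yaw 75.3 dy -0.1
1.25 G [0.532 0.097] T [0.524  0.0754] d [0.0004 0.0088] yaw 69.6 dy -0.1
1.15 G [0.5354 0.1048] T [0.5253 0.0842] d [0.0012 0.0087] yaw 63.9 dy -0.1
1.05 G [0.5395 0.1122] T [0.5274 0.0927] d [0.0021 0.0085] yaw 58.2 dy -0.1
0.95 G [0.5443 0.1192] T [0.5303 0.101 ] d [0.0029 0.0083] yaw 52.4 dy -0.1
0.85 G [0.5498 0.1257] T [0.5341 0.109 ] d [0.0038 0.008 ] yaw 46.7 dy -0.1
0.75 G [0.556  0.1316] T [0.5386 0.1165] d [0.0045 0.0075] yaw 41.0 dy -0.1
0.65 G [0.5627 0.1368] T [0.5439 0.1236] d [0.0053 0.0071] yaw 35.2 dy -0.1
0.55 G [0.5698 0.1414] T [0.5498 0.13  ] d [0.0059 0.0065] yaw 29.5 dy -0.1
0.45 G [0.5774 0.1452] T [0.5564 0.1359] d [0.0066 0.0059] yaw 23.8 dy -0.1
0.35 G [0.5854 0.1482] T [0.5635 0.1411] d [0.0071 0.0052] yaw 18.0 dy -0.1
0.25 G [0.5936 0.1504] T [0.5711 0.1455] d [0.0076 0.0044] yaw 12.3 dy -0.1
0.15 G [0.6019 0.1518] T [0.5791 0.1492] d [0.008  0.0037] yaw 6.6 dy -0.1
[0.64438182 0.05377755 0.17623392]
```

View pics/scene9.png

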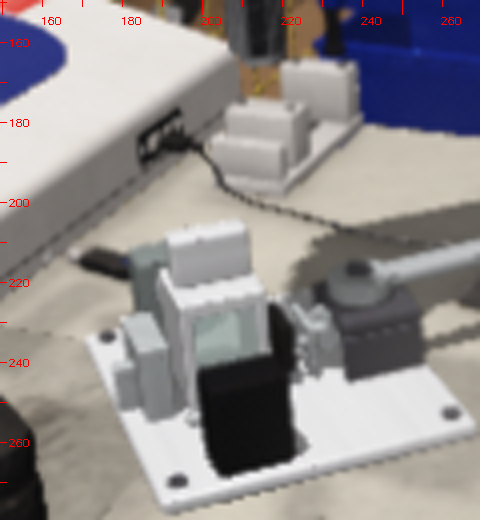

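The cell stands upright in the nest with its window facing the source. Next I go behind the grip.

Emit:
{"op": "step_arm", "data": {"steps": [[-0.03,-0.008,0,0.04,0],[-0.035,-0.01,0,0.038,0],[-0.035,-0.01,0,0,0],[-0.016,-0.004,0,0,0],[0,0,0,0,0]]}}

```text
time: 17.32
position: [0.5314, 0.0222, 0.1768]
orientation: [-0.021, 1.0, -0.0, -0.001]
contact_force: [1.6, -0.2, -0.5]
width: -0.001
```

Emit:
{"op": "step_arm", "data": {"steps": [[0,0,-0.02,0,0],[0,0,-0.035,0,0],[0,0,-0.03,0,0],[0,0,-0.018,0,0],[0,0,-0.005,0,0]]}}

```text
time: 17.73
position: [0.5336, 0.023, 0.0655]
orientation: [-0.022, 1.0, 0.0, -0.002]
contact_force: [-0.3, 0.4, 0.0]
width: 0.001
```

Emit:
{"op": "step_arm", "data": {"steps": [[0,0,0,0,0],[0,0,0,0,0],[0,0,0,0,0],[0,0,0,0,0],[0,0,0,0,0]]}}

```text
time: 18.15
position: [0.5358, 0.0227, 0.0694]
orientation: [-0.022, 1.0, -0.0, 0.001]
contact_force: [0.6, 0.2, -0.0]
width: 0.001
```

Emit:
{"op": "step_arm", "data": {"steps": [[-0.008,0.008,-0.002,0,0],[0,0.008,0,0,0],[-0.002,0.0095,0,-0.1,0],[-0.0014,0.0087,0,-0.1,0],[-0.0005,0.0088,0,-0.1,0]]}}

```text
time: 18.57
position: [0.5217, 0.0663, 0.0663]
orientation: [0.13, 0.991, -0.001, -0.001]
contact_force: [-1.0, -4.0, 1.0]
width: -0.0
```

Emit:
{"op": "step_arm", "data": {"steps": [[0.0004,0.0088,0,-0.1,0],[0.0012,0.0087,0,-0.1,0],[0.0021,0.0085,0,-0.1,0],[0.0029,0.0083,0,-0.1,0],[0.0038,0.008,0,-0.1,0]]}}

```text
time: 18.98
position: [0.5311, 0.1088, 0.066]
orientation: [0.372, 0.928, -0.001, -0.001]
contact_force: [-6.0, -1.7, 3.2]
width: 0.001
```

Emit:
{"op": "step_arm", "data": {"steps": [[0.0045,0.0075,0,-0.1,0],[0.0053,0.0071,0,-0.1,0],[0.0059,0.0065,0,-0.1,0],[0.0066,0.0059,0,-0.1,0],[0.0071,0.0052,0,-0.1,0]]}}

```text
time: 19.4
position: [0.5609, 0.1417, 0.0659]
orientation: [0.589, 0.808, -0.001, -0.001]
contact_force: [-1.9, 1.2, -0.3]
width: -0.002
```

Emit:
{"op": "step_arm", "data": {"steps": [[0.0076,0.0044,0,-0.1,0],[0.008,0.0037,0,-0.1,0],[0.004,0.0015,0,0,0],[0,0,0,0,0],[0,0,0,0,0]]}}

```text
time: 19.82
position: [0.5819, 0.1502, 0.0662]
orientation: [0.664, 0.747, -0.0, -0.0]
contact_force: [0.0, -0.3, 0.4]
width: -0.001
```

Run:
```python
from fit import *
p,d=imaging.camera("scene"); crop(p,150,150,300,280,4,"scene10.png")
p,d=imaging.camera("top"); crop(p,200,110,400,260,3,"top10.png")
```

```text
(no output)
```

View pics/scene10.png

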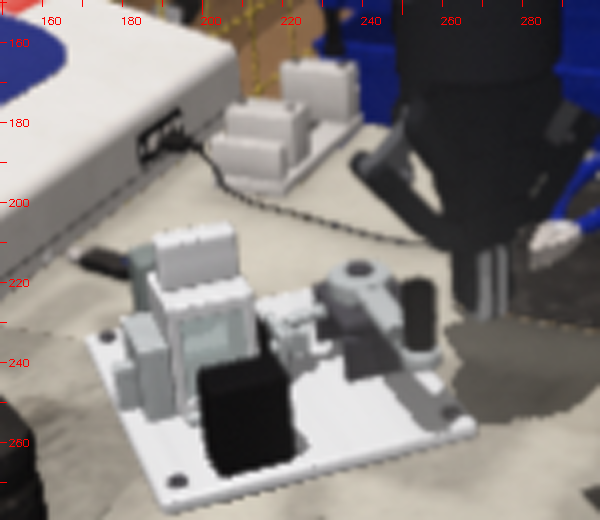

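The lever snapped shut, with its grip at px (252,228) as at the start, and the cell has moved against the stop. I retreat and check.

Emit:
{"op": "step_arm", "data": {"steps": [[-0.015,0,0,0,0],[-0.015,0,0.025,0,0],[0,0,0.04,0,0],[-0.01,0,0.04,0,0],[-0.03,0,0.02,0,0]]}}

```text
time: 20.33
position: [0.5159, 0.1498, 0.1956]
orientation: [0.665, 0.746, 0.003, 0.002]
contact_force: [-0.2, -0.1, -0.1]
width: -0.0
```

Emit:
{"op": "step_arm", "data": {"steps": [[-0.04,0,0,0,0],[-0.04,0,0,0,0],[-0.03,0.02,0,0,0],[-0.02,0.03,0,0,0],[0,0,0,0,0]]}}

```text
time: 20.75
position: [0.3781, 0.2024, 0.1916]
orientation: [0.664, 0.748, 0.0, -0.001]
contact_force: [-0.2, 0.6, -0.1]
width: -0.001
```

Run:
```python
from fit import *
p,d=imaging.camera("scene"); crop(p,150,150,410,320,3,"scene11.png")
p,d=imaging.camera("top"); crop(p,160,110,400,300,3,"top11.png"); w=cloud("top",d)
rect(w,(290,120,320,170),.088,.115,"cell rib")
rect(w,(285,120,325,170),.066,.115,"cell all")
rect(w,(250,180,275,205),.085,.105,"grip")
rect(w,(190,215,240,260),.05,.11,"blank")
w0=cloud("top",np.load("pics/top0.npy"))
for b in ((160,150,215,215),(240,255,310,300)):
    a=w0[b[1]:b[3],b[0]:b[2],2]; c=w[b[1]:b[3],b[0]:b[2],2]; print("changed px",int((abs(a-c)>.008).sum()))
```

```text
cell rib 141 mean [694.6  64.4  99.3] rect c [695.1  64.3] size [14. 39.] ang 88.2
cell all 454 mean [694.3  64.1  80.8] rect c [695.8  64.2] size [43.5 44.7] ang 87.9
grip 55 mean [613.7 149.9  92.1] rect c [613.7 149.7] size [14.2 14.4] ang 88.3
blank 469 mean [522.9 257.4  73.9] rect c [523.4 259.9] size [44.8 43.6] ang 89.6
changed px 1
changed px 0
```

View pics/scene11.png

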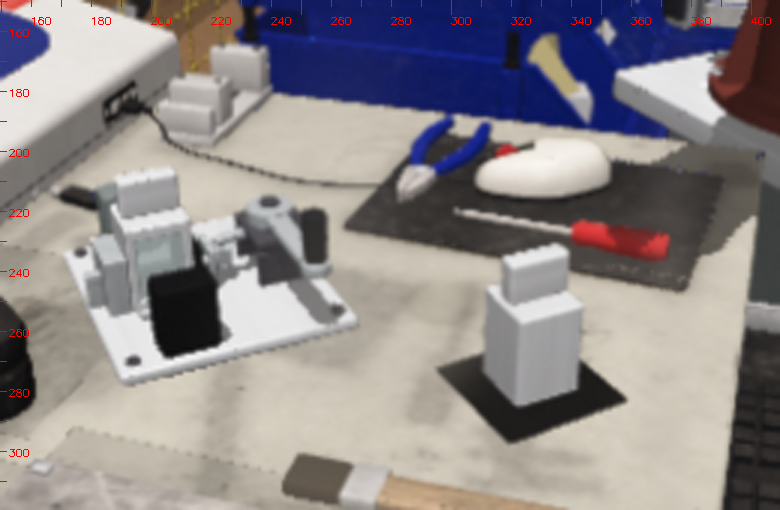

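View pics/top11.png

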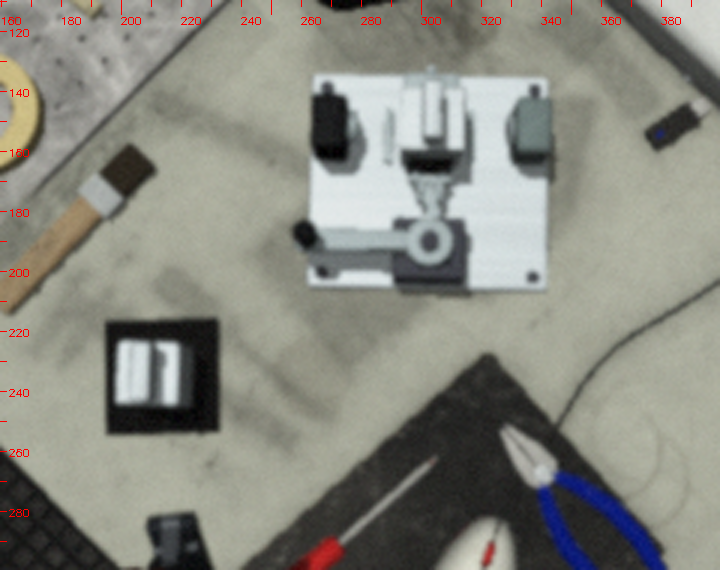

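The pictures show the cell clamped at the stop, the lever shut with its grip at top px (258,188), the blank upright on the pad, and the screwdriver and brush unmoved. Handing in.

```bash
python3 -c "
from rig import bot
print(bot.sign_off())"
```

```text
the job is handed in; nothing more can be done
None
```

The window cell is clamped in the light-path tester with its windows facing the source and the receiver, and the job is handed in at about 21 s of the 67 s allowed.

I pushed the lever over dead centre until it swung fully open, then stood the blank upright on the rubber pad. The cell went down in the nest until light contact, about 6 N. I then pushed the lever back until it snapped shut, and moved the arm clear.

Last checks, from the top camera:
- **Cell:** its centre is at about (695.5, 64.3) mm, within 1 mm of where the blank was clamped. It is upright and square to the nest.
- **Lever:** the grip is within 0.2 mm of its starting shut position.
- **Blank:** it stands upright, about 2 mm from the pad's centre.
- **Bystanders:** the depth picture shows no change at the screwdriver and one changed pixel at the brush, which I take as noise.

No check failed. The top and scene cameras differed by 1 to 4 mm on some positions, and that was small enough not to affect the job.

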